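Set the exposure time by clicks and start the lamp

ROBOT

A 7-joint arm with a two-finger parallel gripper is mounted at the origin on the work surface. World frame = base frame: x ahead of the robot, y to its left, z up, the work surface at z = 0. Lengths are in m, angles in rad, forces in N, time in s.
With the tool pointing down it reaches from about 0.4 to 0.85 m from the base axis. Payload 10.4 kg.
Tool frame: the origin (TCP) lies at the very end of the fingers, on their centre line; the grasp point (between the pads) lies 19 mm behind it (r.pinch_z is the distance from the TCP to the grasp point, in m); z points along the fingers, y is the line along which they close (so a half turn about z gives the same grasp; the last joint's range is limited). The gripper opens to 87 mm and grips with 3 to 60 N. Pads are 19 mm wide; open, the fingers measure 117 mm over their backs; the gripper's body (75 mm by 190 mm) begins 51 mm behind the grasp point.
Start: joints at [-1.256, 0.332, -0.065, 1.46, 0.022, 1.35, -0.088], TCP at [0.207, 0.59, 0.223] pointing down, gripper open.
Joint ranges: [-2.6, 2.6], [-0.5, 2.12], [-1.47, 1.34], [0.16, 2.42], [-1.27, 4.41], [0.06, 2.06], [-2.6, 2.6]. Speed limits (rad/s): [2.22, 2.22, 2.79, 2.79, 3.14, 3.14, 3.14].

INTERFACE

Orientations are given as a unit quaternion [x, y, z, w].
In Python, from bench import sensors, vision, r gives the robot as it stands.
- The arm moves only by the shell command python3 -m crank 'ROWS' [OPENING] [FORCE]. ROWS is JSON, a list of rows, each a list of 2 entries, a list of its own where there are three numbers: the shift along the tool's x, y, z normalised to -1 to 1, where 1 is 3 cm, then the turn about the tool's z normalised to -1 to 1, where 1 is 8 degrees. A call has 1 to 12 rows; each row shifts and turns the commanded pose from where the row before left it, along the tool's axes as they then stand; what a row does not reach is not made up. A row lasts 1/8 s, in which the tool goes at most 62.5 mm and 10.7 degrees, less where a joint would pass 70% of its speed; a pose out of reach is approached as far as the arm can. A call with a number of a shift or a turn outside -1 to 1 is refused whole. A call with a gripper value outside its range is refused whole. OPENING is the opening, from 0 (shut) to 1 (fully open), set as the call begins (- or left out, the last holds). The fingers move at their own pace and stop on an object; FORCE is the grip in N (left out, the last holds). Time passes only in rows, so rows that do not move let the fingers close. It gives the time, the measured TCP pose, the force, the opening and the grip force at its end, in the units of the state.
- sensors.read_state(): the state, without advancing time (a new reading comes with each control period).
- vision.camera(name): name is "side" or "top"; returns the picture (420x560x3 uint8, red, green, blue); there is no depth.
- vision.camera_model(name): a dict with "vertical_fov" (degrees; the focal length in pixels is half the picture's height over the tangent of half this angle, whatever the lens; pixels are square), "cx", "cy" (the principal point, pixels), "camera_from_world" (4x4, takes a point from world to camera coordinates). Camera axes: x right, y down, z forward; pixel columns grow to the right and rows downward; lengths in m; the calibration is good to about 2 mm. A picture is of the moment at which its call begins. camera_model takes no time and is no camera call.
- r.close_job(): hands the job in; it is judged then, once.
The state is a dict: "time": time; "joint_positions": joint angles; "joint_vel": joint speeds; "joint_torque": joint torques, N m; "ee_pos": TCP position; "eef_rot": TCP orientation; "ft_force": force on the tool from outside, world axes, zero at the start; "torque": the same for the moment, N m; "width": finger opening in m; "grip_force": force on a finger pad.
Only numpy, scipy, OpenCV 4.12 (cv2) and the standard library are available. Lean on these libraries where they do the work, as an engineer would, in place of code of your own. Each camera call takes 0.05 s, during which the arm holds its last target. There are 200 camera calls.

TASK

The time selector of the sun-print exposure unit has lost its markings: turn the round black knob anticlockwise to its end stop, gently, without forcing the switch round in its rubber grommet, then clockwise by exactly four clicks. Let go of it, and only then press the button on the start box fully in and release it. Do not disturb anything else on the table.

Things in the scene. Friction and masses are not known exactly. Their poses are not given: they have to be found in the camera images.
- unit: white exposure unit for sun prints, fixed, 260 (x) by 280 (y) by 75 mm tall; origin at the centre of its underside, z up, front faces its -x. A grey lamp lid 14 mm high covers the rear of its top, from 7 mm in front of the middle backwards; the front strip carries the selector alone, on the middle line, 85 mm in front of the unit's middle and 78 mm from the lid
- selector_mid (a point): the selector: a round black fluted knob without pointer or marks, 40 mm across (skirt 43), axis upright, from 80 to 117 mm above the table on the unit's front strip (strip at 75 mm, steel washer to 78 mm). This point is on its axis, half-way up, 99 mm above the table. Its angle is not reported: the point does not turn with the knob
- selector_top (a point): centre of the knob's top face, 117 mm above the table (does not turn either). The knob has nine click positions, 20 degrees apart, 160 degrees in all between two end stops. Position 0 is at the anticlockwise stop (seen from above); clockwise counts up. It starts at random between positions 2 and 6
- selector_skirt (a point): centre of the knob's foot, 80 mm above the table (does not turn). Feel: leaving a click, the resistance jumps to about 0.18 N m, fades to nothing half-way, then the knob pulls itself on (about -0.18 N m) into the next click. Left near a click, it settles in it. Past an end position there is no release: the torque climbs on at about 4 N m per rad of turn, so a steady 0.33 N m or more means the stop
- bush: steel washer of the switch, under the knob, 48 mm across, 2 mm thick, underside 76 mm above the table; origin on the selector's axis. The switch sits in a rubber grommet and twists in the panel by 0.25 rad per N m of torque on the knob, springing back when let go. More than about 0.9 N m, as when the knob is forced on at a stop, tears the grommet
- plunger: the switch's sprung detent ball, 8 mm, out of sight inside the unit, 30 mm to the unit's +x of the selector's axis and 48 mm above the table; it rides over bumps on the knob's spindle (selector_c1, c2, ... counted from the anticlockwise end; position k is where it lies between the two bumps c(k+1) and c(k+2)) and backs off by 1.4 mm over each bump
- bush_tab (a point): tip of the small square tab of that washer, 27 mm to the unit's +y (left) of the selector's axis, 78 mm above the table, just outside the knob; it swings with the washer, about 7 mm per N m, and must not swing by more than 6 mm
- start_box: fixed grey start box, 90 by 90 by 35 mm tall, on the table to the left or right of the exposure unit; origin at the centre of its underside
- start_top (a point): centre of the top face of the black round push button, 28 mm across, in the middle of the start box's top, 57 mm above the table when out; it moves straight down
- start (a joint): travel of that push button, m: 0 out, 0.006 fully pressed; the spring takes 5 N fully down and brings it back when let go. Fully pressed counts from 4.5 mm
- paint_jar: bystander: squat clear paint jar with a white lid, 68 mm across, 75 mm tall, loose; origin at the centre of its underside. It stands on the opposite side of the exposure unit from the start box
- tube_a: bystander: white paint tube standing on its black cap, 37 mm thick, 118 mm tall, loose; origin at the centre of its underside
- tube_b: bystander: another such tube, same size and origin
- tumbler: bystander: open glass tumbler, 72 mm across, 85 mm tall, loose; origin at the centre of its underside
- tape: bystander: roll of paper tape lying flat, 70 mm across, 25 mm high, loose; origin at the centre of its underside
- brayer: bystander: ink roller lying on the table, about 170 mm long, 80 mm wide, 36 mm high, loose; origin on the table under its middle, x towards the rubber roller
Things that resemble listed ones, but are neither listed nor needed, are in the scene too. What is shaped like the start_box but blue or purple is not meant.

How it is judged:
By the outcome, as a careful person would: the job done as asked, in the order asked, and still so for the second after the job is handed in, with the robot touching nothing.
It also fails if it takes over 70 s, if anything falls off the work surface, if the arm or the gripper's body presses on something with over 40 N, if the wrist force passes 120 N, or if a joint passes its speed limit or range.

## Working session

There is one attempt and no reset: what is moved stays moved. The work goes in short steps, Python scripts to look and compute and a shell command to move; the robot and the scene stay as the last step left them, time stands still between calls to the robot, and variables do not carry over. Pictures are saved under pics/ and viewed, at most 10 in all, crops included, and the job is handed in when it is done.

```bash
mkdir -p pics; ls; python3 - <<'E'
from bench import sensors, vision, r
import cv2,json
for n in("top","side"):
    cv2.imwrite(f"pics/{n}0.png",cv2.resize(vision.camera(n)[:,:,::-1],(800,600),interpolation=cv2.INTER_CUBIC)); m=vision.camera_model(n); print(m)
print(sensors.read_state(), r.pinch_z)
E
```

```text
pics
{'vertical_fov': 47.089776011197536, 'cx': 278.2300971846513, 'cy': 214.49985772128804, 'camera_from_world': array([[ 1.64692780e-03, -9.99732910e-01, -2.30520248e-02,
         8.83460577e-02],
       [-9.92644072e-01,  1.15625813e-03, -1.21063657e-01,
         5.03245437e-01],
       [ 1.21057976e-01,  2.30818389e-02, -9.92377043e-01,
         1.73513631e+00],
       [ 0.00000000e+00,  0.00000000e+00,  0.00000000e+00,
         1.00000000e+00]])}
{'vertical_fov': 42.804701142063834, 'cx': 277.9230342134245, 'cy': 206.37416273690408, 'camera_from_world': array([[-0.91000996, -0.41457   ,  0.00368655,  0.48908744],
       [-0.26810123,  0.58167168, -0.76797121,  0.18607059],
       [ 0.31623346, -0.69984982, -0.64047375,  1.57534456],
       [ 0.        ,  0.        ,  0.        ,  1.        ]])}
{'time': 0.1, 'joint_positions': array([-1.25559645,  0.33281929, -0.06469789,  1.46083544,  0.02159915,
        1.34991075, -0.08853869]), 'joint_vel': array([-0.00083371, -0.00158859,  0.00023181, -0.00312633, -0.0004447 ,
        0.00135302, -0.00030969]), 'joint_torque': array([ 1.83881668e-03, -6.24542856e+01,  2.48338800e-02, -3.90718317e+01,
       -6.15627109e-02,  3.65078787e-02,  4.22217704e-05]), 'ee_pos': array([0.20702342, 0.58935499, 0.22183732]), 'eef_rot': array([ 1.68108909e-01,  9.85768222e-01, -6.33817977e-04, -7.91290218e-05]), 'ft_force': array([ 0.43015972, -0.81357774,  0.29117127]), 'torque': array([ 0.03748796,  0.02226203, -0.02445409]), 'grip_force': 0.0, 'width': 0.08658891578021655} 0.0187
```

View pics/top0.png

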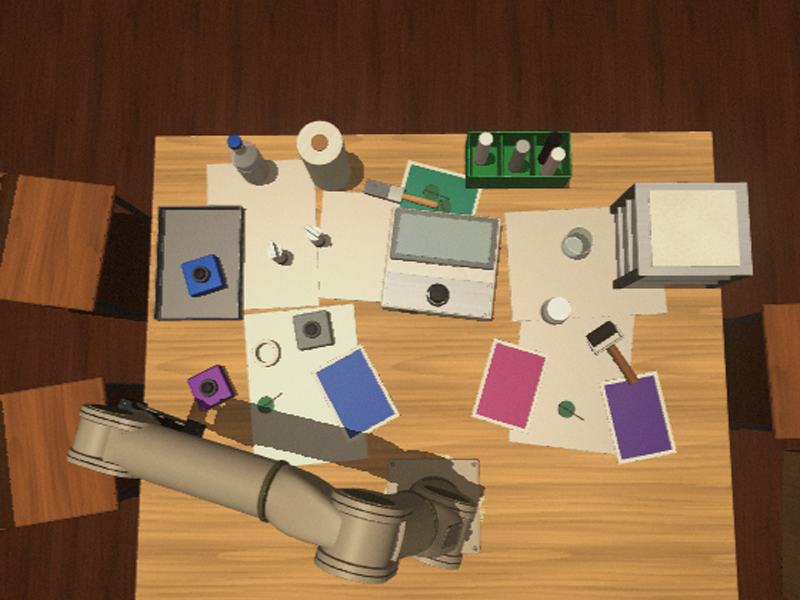

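View pics/side0.png

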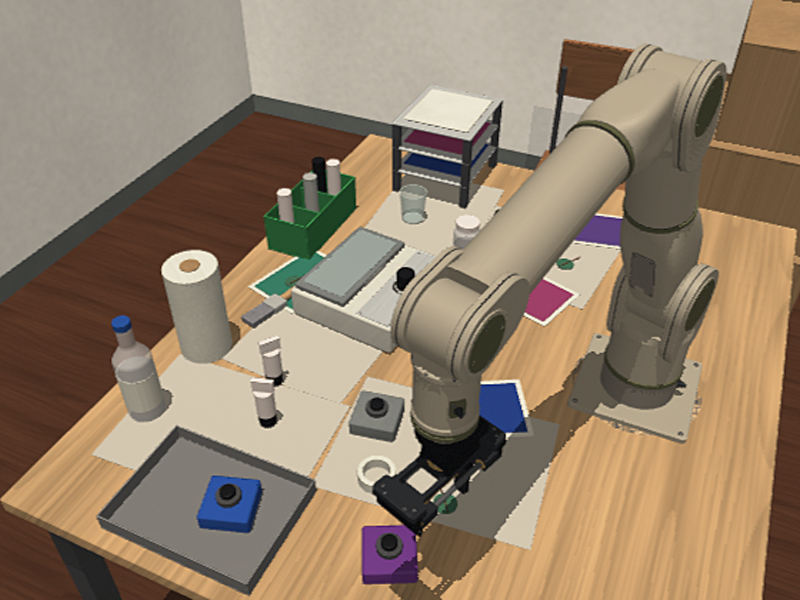

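Top picture: the knob is at (437,294) on the white unit. There are three start-box shapes: grey with its button at (312,329), blue at (201,274) and purple at (209,387). Only the grey one fits, and the jar (557,310) is on the unit's opposite side, as described. I'll confirm this in an enlarged crop.

```bash
python3 - <<'E'
from bench import vision
import cv2
im=vision.camera("top")[:,:,::-1]
cv2.imwrite("pics/crop1.png",cv2.resize(im[140:260,195:355],(800,600),interpolation=cv2.INTER_CUBIC))
im=vision.camera("side")[:,:,::-1]
cv2.imwrite("pics/crop2.png",cv2.resize(im[170:320,200:400],(800,600),interpolation=cv2.INTER_CUBIC))
E
```

```text
(no output)
```

View pics/crop1.png

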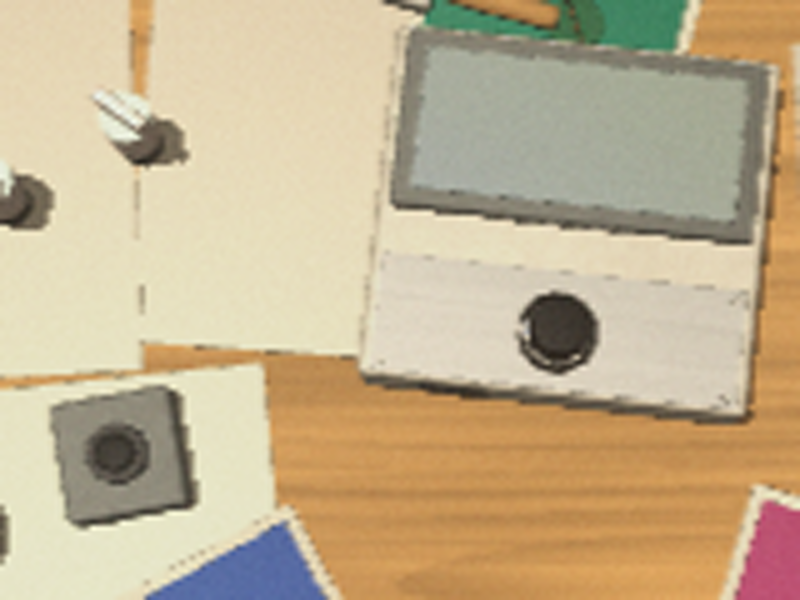

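View pics/crop2.png

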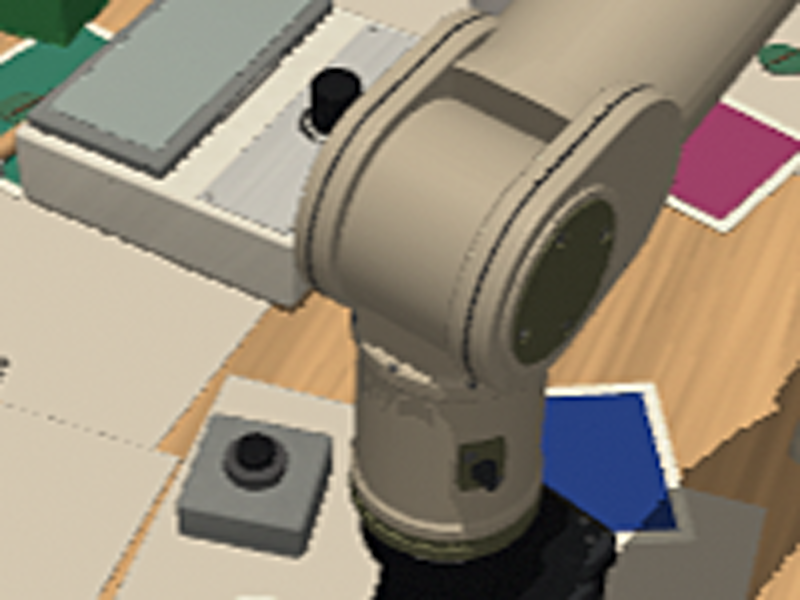

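Crops: the grey box's button top is at (116,451) in crop 1 and (256,449) in crop 2, so the grey box is confirmed. The knob's top face is at about (560,322) in crop 1 and (337,82) in crop 2. The front strip's corners are at (362,372) and (748,412).

```bash
cat >h.py <<'E'
from bench import sensors, vision, r
import numpy as np
def ray(n,u,v,z):
    m=vision.camera_model(n);f=210/np.tan(np.radians(m["vertical_fov"])/2);T=m["camera_from_world"];R=T[:3,:3];c=-R.T@T[:3,3]
    d=R.T@np.array([(u-m["cx"])/f,(v-m["cy"])/f,1]);return (c+d*(z-c[2])/d[2])
def proj(n,p):
    m=vision.camera_model(n);f=210/np.tan(np.radians(m["vertical_fov"])/2);T=m["camera_from_world"];q=T[:3,:3]@p+T[:3,3]
    return np.array([m["cx"]+f*q[0]/q[2],m["cy"]+f*q[1]/q[2]])
t=lambda u,v,z:ray("top",195+u/5-.4,140+v/5-.4,z)
s=lambda u,v,z:ray("side",200+u/4-.375,170+v/4-.375,z)
E
python3 - <<'E'
from h import *
np.set_printoptions(precision=4,suppress=True)
print("knob",t(560,322,.117),s(337,82,.117))
print("btn",t(116,451,.057),s(256,449,.057))
a,b=t(362,372,.075),t(748,412,.075)
print("front",a,b,np.linalg.norm(a-b)); e=(a-b)/np.linalg.norm(a-b); n=np.array([e[1],-e[0],0]); print("yaw",np.degrees(np.arctan2(n[1],n[0])),"knob pred",(a+b)/2+n*.045)
im=vision.camera("top").astype(int).sum(2)[190:222,292:322]
m=im<150; 
ys,xs=np.nonzero(m);print(xs.min()+292,xs.max()+292,ys.min()+190,ys.max()+190,xs.mean()+292,ys.mean()+190)
for k in((.117),(.08)):
  p=t(560,322,.117);p[2]=k
  print(k,proj("top",p))
for row in im[4:26,8:28]: print(' '.join('%3d'%v for v in row))
E
```

```text
knob [ 0.5296 -0.0125  0.117 ] [ 0.5228 -0.0117  0.117 ]
btn [0.4447 0.306  0.057 ] [0.4387 0.3112 0.057 ]
front [0.4998 0.1277 0.075 ] [ 0.4708 -0.1473  0.075 ] 0.2764858139008621
yaw -6.020382813180844 knob pred [ 0.53   -0.0145  0.075 ]
301 312 199 213 306.5365853658537 206.65853658536585
0.117 [306.6 204. ]
0.08 [306.2333 205.4796]
597 607 604 603 604 602 592 538 538 560 631 632 629 631 623 629 625 632 632 638
597 602 605 598 602 602 611 605 604 600 601 604 595 598 596 590 530 538 566 620
604 595 596 605 600 596 598 603 604 602 603 595 601 596 595 601 597 596 592 603
601 598 589 606 597 594 596 602 599 603 599 602 599 596 595 601 603 598 598 598
611 602 616 602 547 347 381 476 516 599 596 591 600 600 598 594 593 599 600 602
615 564 311 166 139 130 132 127 149 207 436 601 601 595 600 604 596 597 595 587
565 304 133 141 170 169 167 156 154 139 158 304 523 609 606 608 607 606 602 590
310 168 206 170 163 161 161 161 157 156 155 122 349 609 608 597 609 599 606 602
151 189 166 178 162 166 173 160 155 156 167 148 154 375 610 601 605 604 601 609
204 185 188 172 169 169 161 170 168 153 16
[... 297 characters left out ...]
 179 178 170 177 179 179 154 130 169 376 619 613 614 612 612
295 123 140 195 190 179 186 172 174 178 169 154 200 158 375 611 609 617 611 616
321 204 135 126 170 191 182 182 182 165 126 178 209 267 520 616 619 607 612 612
205 353 315 125 116 113 117 130 129 128 153 211 149 351 604 609 611 604 598 616
313 216 351 311 165 119 112 117 144 353 529 209 273 531 615 626 616 618 616 619
562 181 148 306 427 244 247 268 308 291 139 173 402 631 630 624 628 629 621 615
626 566 304 157 144 157 210 143 144 212 453 627 625 621 617 617 618 620 625 624
624 617 624 595 455 318 208 246 449 616 618 612 613 615 616 613 621 620 615 627
627 628 625 624 612 610 615 617 617 620 616 615 617 620 611 621 611 614 618 610
```

```bash
python3 -m crank '[[[-1,-0.92,0],0],[[-1,-0.92,0],0],[[-1,-0.92,0],0],[[-1,-0.92,0],0],[[-1,-0.92,0],0],[[-1,-0.92,0],0],[[-1,-0.92,0],0],[[-1,-0.92,0],0],[[-1,-0.92,0],0],[[-1,-0.92,0],0]]' 1
python3 -m crank '[[[-1,-0.92,0],0],[[-1,-0.92,0],0],[[-1,-0.92,0],0],[[-1,-0.92,0],0],[[-1,-0.92,0],0],[[-1,-0.92,0],0],[[-0.5,-0.5,0],0],[[0,0,0],0]]' 
python3 -m crank '[[[0,0,0],1],[[0,0,0],1],[[0,0,0],1],[[0,0,0],1],[[0,0,0],1],[[0,0,0],1],[[0,0,0],1],[[0,0,0],1],[[0,0,0],1],[[0,0,0],1],[[0,0,0],1],[[0,0,0],1]]' 
python3 -c "
from h import *
print(sensors.read_state()['joint_positions'])"
```

```text
time: 1.5
ee_pos: [0.3992, 0.2286, 0.2227]
eef_rot: [0.168, 0.986, 0.0, 0.0]
ft_force: [-0.0, 0.5, 0.5]
width: 0.0868
grip_force: 0.0
time: 2.5
ee_pos: [0.523, -0.0067, 0.2224]
eef_rot: [0.17, 0.986, -0.0, -0.0]
ft_force: [-1.3, 0.8, 0.2]
width: 0.0868
grip_force: 0.0
time: 4.0
ee_pos: [0.5224, -0.0037, 0.2225]
eef_rot: [0.846, 0.533, 0.0, -0.0]
ft_force: [-0.2, -0.2, -0.3]
width: 0.0872
grip_force: 0.0
[-0.64954218  0.10238212  0.61549192  1.75926173 -0.06200889  1.299387
 -0.46539912]
```

```bash
python3 -m crank '[[[0,0,0],1],[[0,0,0],1],[[0,0,0],1],[[0,0,0],1],[[0,0,0],1],[[0,0,0],1],[[0,0,0],0],[[0,0,0],0]]' 
cat >>h.py <<'E'
from scipy.spatial.transform import Rotation as Ro
def st(target=None):
    s=sensors.read_state();R=Ro.from_quat(s["eef_rot"]).as_matrix()
    print("t",round(s["time"],2),"yaw %.2f"%np.degrees(np.arctan2(R[1,0],R[0,0])),"pos",s["ee_pos"].round(4),"j7 %.2f"%s["joint_positions"][6],"F",s["ft_force"].round(1),"M",s["torque"].round(3),"w %.4f g %.1f"%(s["width"],s["grip_force"]),"tilt",R[:2,2].round(4))
    if target is not None: print("d/30mm:",(R.T@(np.array(target)-s["ee_pos"])/.03).round(3))
E
python3 -c "
from h import *
st([.529,-.012,.09])
import cv2
im=vision.camera('top')[:,:,::-1];cv2.imwrite('pics/c3.png',cv2.resize(im[140:260,225:385],(800,600),interpolation=cv2.INTER_CUBIC))
im=vision.camera('side')[:,:,::-1];cv2.imwrite('pics/c4.png',cv2.resize(im[130:280,200:400],(800,600),interpolation=cv2.INTER_CUBIC))"
```

```text
time: 5.0
ee_pos: [0.5226, -0.0044, 0.2225]
eef_rot: [0.989, 0.147, -0.0, -0.0]
ft_force: [1.0, 0.2, -1.2]
width: 0.0872
grip_force: 0.0
t 5.0 yaw 16.88 pos [ 0.5226 -0.0044  0.2225] j7 -1.29 F [ 1.   0.2 -1.2] M [-0.039  0.107  0.001] w 0.0872 g 0.0 tilt [-0.0001  0.0004]
d/30mm: [0.129 0.305 4.417]
```

View pics/c4.png

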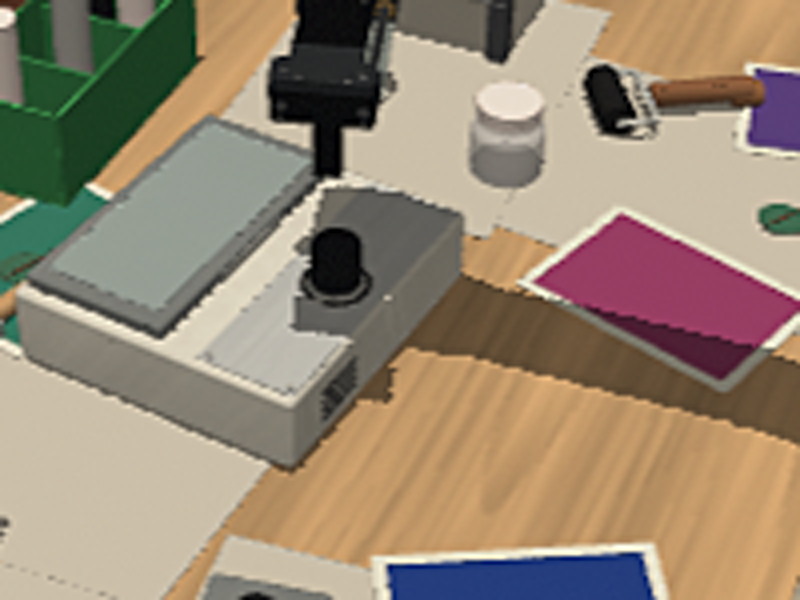

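```bash
python3 - <<'E'
from h import *
np.set_printoptions(precision=4,suppress=True)
pj=lambda p:((proj("side",np.array(p))+.375-[200,130])*4).round(0)
for x,y in((.529,-.012),(.523,-.012),(.526,-.012)):
  print(x,[pj([x,y,z]) for z in(.117,.08,.077)])
s=sensors.read_state();R=Ro.from_quat(s["eef_rot"]).as_matrix()
for d in(.0435,.0585):
  for w in(-.0095,.0095): print(d,w,pj(s["ee_pos"]-R[:,1]*d+R[:,0]*w))
E
```

```text
0.529 [array([330., 240.]), array([330., 277.]), array([330., 279.])]
0.523 [array([337., 242.]), array([336., 279.]), array([336., 281.])]
0.526 [array([333., 241.]), array([333., 278.]), array([333., 280.])]
0.0435 -0.0095 [340. 171.]
0.0435 0.0095 [314. 169.]
0.0585 -0.0095 [338. 183.]
0.0585 0.0095 [312. 181.]
```

View pics/c3.png

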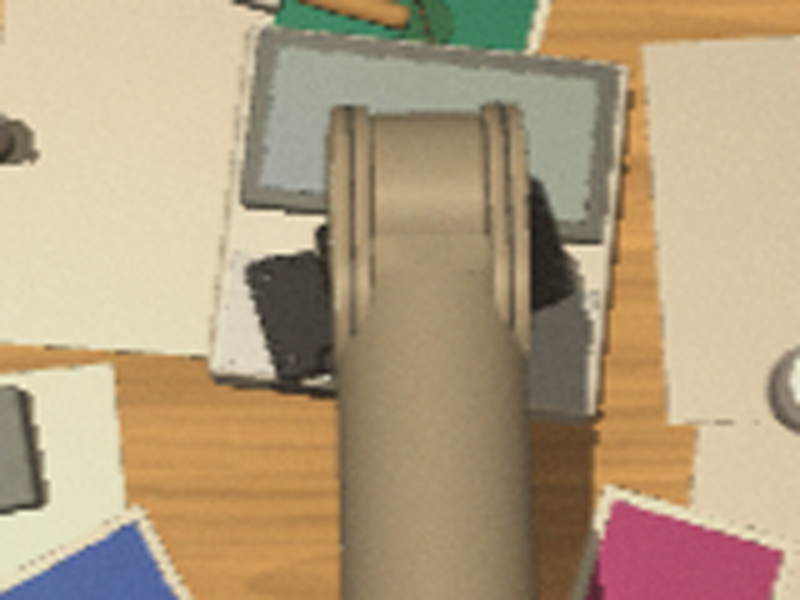

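Side crop: the knob top is at (337,244) and the foot ring at (336,282). The finger is at u≈329 where I predicted 326, so the side calibration is nearly right. I'll aim at (0.526, -0.012). The arm covers the knob in the top crop.

```bash
python3 -m crank '[[[0.03,0.28,0],0],[[0,0,0.9],0],[[0,0,0.9],0],[[0,0,0.7],0],[[0,0,0],0],[[0,0,0],0]]'
python3 -c "
from h import *
st([.526,-.012,.09])"
```

```text
time: 5.85
ee_pos: [0.5267, -0.0133, 0.1484]
eef_rot: [0.989, 0.145, 0.0, 0.0]
ft_force: [0.1, -0.0, -0.8]
width: 0.0867
grip_force: 0.0
t 5.85 yaw 16.64 pos [ 0.5267 -0.0133  0.1484] j7 -1.23 F [ 0.1 -0.  -0.8] M [-0.145  0.16   0.006] w 0.0867 g 0.0 tilt [0.001 0.   ]
d/30mm: [-0.01  -0.048  1.947]
```

```bash
python3 -m crank '[[[0,-0.03,0.7],0],[[0,0,0.7],0],[[0,0,0.5],0],[[0,0,0],0],[[0,0,0],0]]'
python3 -c "
from h import *
st([.526,-.012,.09])"
python3 -m crank '[[[0,0,0],0],[[0,0,0],0],[[0,0,0],0],[[0,0,0],0],[[0,0,0],0],[[0,0,0],0],[[0,0,0],0],[[0,0,0],0]]' 0.4 6
python3 -c "
from h import *
st([.526,-.012,.09])"
```

```text
time: 6.48
ee_pos: [0.5264, -0.0121, 0.0914]
eef_rot: [0.989, 0.145, 0.001, -0.0]
ft_force: [0.0, -1.4, -1.0]
width: 0.087
grip_force: 0.0
t 6.47 yaw 16.64 pos [ 0.5264 -0.0121  0.0914] j7 -1.18 F [ 0.  -1.4 -1. ] M [-0.015  0.166 -0.025] w 0.0870 g 0.0 tilt [0.0011 0.0002]
d/30mm: [-0.013 -0.008  0.046]
time: 7.48
ee_pos: [0.5258, -0.012, 0.0905]
eef_rot: [0.989, 0.145, -0.0, -0.0]
ft_force: [-1.1, 0.5, 0.9]
width: 0.0399
grip_force: 6.0
t 7.47 yaw 16.65 pos [ 0.5258 -0.012   0.0905] j7 -1.18 F [-1.1  0.5  0.9] M [0.088 0.274 0.039] w 0.0399 g 6.0 tilt [-0.0001  0.0002]
d/30mm: [0.006 0.003 0.018]
```

```bash
python3 -m crank '[[[0,0,0],0],[[0,0,0],0]]' 0 25 >/dev/null; S='from h import *;st()'
python3 -c "$S"
python3 -m crank '[[[0,0,0],-0.6],[[0,0,0],0]]' >/dev/null; python3 -c "$S"
python3 -m crank '[[[0,0,0],-0.6],[[0,0,0],0]]' >/dev/null; python3 -c "$S"
python3 -m crank '[[[0,0,0],-0.6],[[0,0,0],0]]' >/dev/null; python3 -c "$S"
python3 -m crank '[[[0,0,0],-0.6],[[0,0,0],0]]' >/dev/null; python3 -c "$S"
```

```text
t 7.72 yaw 16.65 pos [ 0.5258 -0.012   0.0905] j7 -1.18 F [-1.2  0.8  0.4] M [ 0.218  0.3   -0.014] w 0.0392 g 25.0 tilt [-0.0001  0.0002]
t 7.97 yaw 21.41 pos [ 0.5258 -0.0119  0.0905] j7 -1.10 F [-1.2  0.6  0.1] M [ 0.236  0.331 -0.194] w 0.0395 g 25.0 tilt [-0.      0.0004]
t 8.22 yaw 26.14 pos [ 0.5258 -0.0118  0.0905] j7 -1.02 F [-1.6  2.7  1.8] M [ 0.421  0.434 -0.044] w 0.0394 g 25.0 tilt [-0.0002  0.0004]
t 8.47 yaw 30.91 pos [ 0.5258 -0.0118  0.0905] j7 -0.95 F [-1.7  3.2  2.2] M [0.592 0.549 0.141] w 0.0395 g 25.0 tilt [-0.0002  0.0004]
t 8.72 yaw 35.67 pos [ 0.5257 -0.0117  0.0905] j7 -0.87 F [-2.4  3.   1.7] M [0.713 0.654 0.055] w 0.0391 g 25.0 tilt [-0.0004  0.0005]
```

```bash
S='from h import *;st()'
python3 -m crank '[[[0,0,0],-0.75],[[0,0,0],0]]' >/dev/null; python3 -c "$S"
python3 -m crank '[[[0,0,0],-0.6],[[0,0,0],0]]' >/dev/null; python3 -c "$S"
python3 -m crank '[[[0,0,0],-0.6],[[0,0,0],0]]' >/dev/null; python3 -c "$S"
```

```text
t 8.97 yaw 41.64 pos [ 0.5257 -0.0117  0.0905] j7 -0.77 F [-2.8  5.   1.4] M [ 0.929  0.747 -0.175] w 0.0391 g 25.0 tilt [-0.0004  0.0007]
t 9.22 yaw 46.44 pos [ 0.5256 -0.0116  0.0905] j7 -0.69 F [-3.   3.9  2.9] M [ 0.995  0.828 -0.037] w 0.0396 g 25.0 tilt [-0.0006  0.0007]
t 9.47 yaw 51.26 pos [ 0.5256 -0.0116  0.0905] j7 -0.61 F [-3.7  4.3  3.1] M [0.954 0.956 0.178] w 0.0397 g 25.0 tilt [-0.0007  0.0006]
```

```bash
S='from h import *;st()'
python3 -m crank '[[[0,0,0],-0.7],[[0,0,0],-0.6],[[0,0,0],0]]' >/dev/null; python3 -c "$S"
python3 -m crank '[[[0,0,0],-0.6],[[0,0,0],0]]' >/dev/null; python3 -c "$S"

```

```text
t 9.85 yaw 61.63 pos [ 0.5254 -0.0115  0.0905] j7 -0.43 F [-3.8  4.1  4.1] M [ 1.     1.074 -0.249] w 0.0397 g 25.0 tilt [-0.0009  0.0009]
t 10.1 yaw 66.45 pos [ 0.5254 -0.0115  0.0905] j7 -0.35 F [-4.   4.7  4.4] M [ 1.017  1.151 -0.024] w 0.0393 g 25.0 tilt [-0.0011  0.0009]
```

Third click passed. I'll continue to the next well, at 76.65.

```bash
S='from h import *;st()'
python3 -m crank '[[[0,0,0],-0.6],[[0,0,0],-0.7],[[0,0,0],-0.6],[[0,0,0],0]]' >/dev/null; python3 -c "$S"
python3 -m crank '[[[0,0,0],-0.6],[[0,0,0],0]]' >/dev/null; python3 -c "$S"

```

```text
t 10.6 yaw 81.63 pos [ 0.5252 -0.0114  0.0905] j7 -0.10 F [-6.2  5.4  4.8] M [ 1.053  1.396 -0.211] w 0.0392 g 25.0 tilt [-0.0015  0.0011]
t 10.85 yaw 86.45 pos [ 0.5251 -0.0115  0.0904] j7 -0.02 F [-4.7  5.2  6.2] M [ 1.073  1.545 -0.009] w 0.0394 g 25.0 tilt [-0.0018  0.001 ]
```

```bash
S='from h import *;st()'
python3 -m crank '[[[0,0,0],-0.6],[[0,0,0],-0.7],[[0,0,0],-0.6],[[0,0,0],0]]' >/dev/null; python3 -c "$S"
python3 -m crank '[[[0,0,0],-0.6],[[0,0,0],0]]' >/dev/null; python3 -c "$S"

```

```text
t 11.35 yaw 101.63 pos [ 0.5249 -0.0115  0.0904] j7 0.24 F [-6.3  5.7  6.6] M [ 1.096  1.731 -0.185] w 0.0393 g 25.0 tilt [-0.0022  0.0011]
t 11.6 yaw 106.44 pos [ 0.5248 -0.0115  0.0904] j7 0.32 F [-7.6  5.7  6.8] M [ 1.024  1.815 -0.034] w 0.0394 g 25.0 tilt [-0.0023  0.0009]
```

```bash
S='from h import *;st()'
python3 -m crank '[[[0,0,0],-0.6],[[0,0,0],-0.7],[[0,0,0],-0.6],[[0,0,0],0]]' >/dev/null; python3 -c "$S"
python3 -m crank '[[[0,0,0],-0.6],[[0,0,0],0]]' >/dev/null; python3 -c "$S"

```

```text
t 12.1 yaw 121.61 pos [ 0.5247 -0.0116  0.0904] j7 0.58 F [-9.3  4.9  7.4] M [ 1.098  1.986 -0.304] w 0.0395 g 25.0 tilt [-0.0027  0.001 ]
t 12.35 yaw 126.38 pos [ 0.5246 -0.0116  0.0904] j7 0.66 F [-8.5  4.2  8.3] M [ 1.037  2.034 -0.617] w 0.0394 g 25.0 tilt [-0.0027  0.0012]
```

The stop is reached (M = -0.62 N m), with position 0 at yaw ≈116.65, so the knob started at position 5. Position 4 is therefore at yaw ≈36.65.

```bash
S='from h import *;st()'
python3 -m crank '[[[0,0,0],0.6],[[0,0,0],0.62],[[0,0,0],0]]' >/dev/null; python3 -c "$S"
python3 -m crank '[[[0,0,0],0.6],[[0,0,0],0]]' >/dev/null; python3 -c "$S"
python3 -m crank '[[[0,0,0],0.6],[[0,0,0],0.7],[[0,0,0],0.6],[[0,0,0],0]]' >/dev/null; python3 -c "$S"
python3 -m crank '[[[0,0,0],0.6],[[0,0,0],0.6],[[0,0,0],0.7],[[0,0,0],0.6],[[0,0,0],0]]' >/dev/null; python3 -c "$S"

```

```text
t 12.72 yaw 116.54 pos [ 0.5247 -0.0116  0.0904] j7 0.49 F [-7.7  4.9  6.8] M [0.956 1.855 0.022] w 0.0393 g 25.0 tilt [-0.0025  0.0008]
t 12.97 yaw 111.77 pos [ 0.5248 -0.0115  0.0904] j7 0.41 F [-7.7  5.3  7.3] M [0.989 1.791 0.237] w 0.0394 g 25.0 tilt [-0.0024  0.0007]
t 13.47 yaw 96.55 pos [ 0.525  -0.0114  0.0904] j7 0.15 F [-7.3  4.9  6. ] M [ 1.032  1.645 -0.046] w 0.0392 g 25.0 tilt [-0.002   0.0008]
t 14.1 yaw 76.55 pos [ 0.5252 -0.0115  0.0905] j7 -0.18 F [-4.8  4.9  4.7] M [ 1.031  1.318 -0.028] w 0.0395 g 25.0 tilt [-0.0014  0.0008]
```

```bash
S='from h import *;st()'
python3 -m crank '[[[0,0,0],0.6],[[0,0,0],0],[[0,0,0],0.6],[[0,0,0],0.7],[[0,0,0],0.6],[[0,0,0],0]]' >/dev/null; python3 -c "$S"
python3 -m crank '[[[0,0,0],0.6],[[0,0,0],0]]' >/dev/null; python3 -c "$S"
python3 -m crank '[[[0,0,0],0.6],[[0,0,0],0.7],[[0,0,0],0.6],[[0,0,0],0],[[0,0,0],0]]' >/dev/null; python3 -c "$S"
python3 -m crank '[[[0,0,0],0],[[0,0,0],0]]' - 8 >/dev/null; python3 -c "$S"

```

```text
t 14.85 yaw 56.55 pos [ 0.5255 -0.0115  0.0904] j7 -0.52 F [-3.8  4.1  3.3] M [0.957 1.082 0.003] w 0.0392 g 25.0 tilt [-0.0009  0.0006]
t 15.1 yaw 51.76 pos [ 0.5255 -0.0116  0.0905] j7 -0.60 F [-4.1  5.   3.2] M [0.917 1.006 0.163] w 0.0393 g 25.0 tilt [-0.0007  0.0005]
t 15.72 yaw 36.89 pos [ 0.5257 -0.0118  0.0905] j7 -0.85 F [-3.6  4.4  2. ] M [ 0.993  0.839 -0.014] w 0.0394 g 25.0 tilt [-0.0003  0.0004]
t 15.97 yaw 36.90 pos [ 0.5257 -0.0118  0.0905] j7 -0.85 F [-3.3  3.6  2.6] M [ 1.011  0.808 -0.019] w 0.0398 g 8.0 tilt [-0.0002  0.0004]
```

```bash

python3 -m crank '[[[0,0,0],0],[[0,0,0],0],[[0,0,0],0],[[0,0,0],0],[[0,0,0],0],[[0,0,0],0]]' 0.9
python3 -m crank '[[[0,0,-0.5],0],[[0,0,-0.9],0],[[0,0,-0.9],0],[[0,0,-0.9],0],[[0,0,-0.8],0],[[0,0,0],0]]' >/dev/null
python3 -c "
from h import *
st([.4415,.3085,.066])"
```

```text
time: 16.73
ee_pos: [0.5259, -0.012, 0.0905]
eef_rot: [0.949, 0.316, 0.0, -0.0]
ft_force: [-0.5, 0.3, -0.5]
width: 0.0778
grip_force: 0.0
t 17.48 yaw 36.87 pos [ 0.527  -0.0122  0.2132] j7 -0.92 F [ 0.9 -0.2 -0.1] M [-0.031  0.107 -0.   ] w 0.0781 g 0.0 tilt [0.004  0.0011]
d/30mm: [  4.115 -10.269   4.906]
```

```bash

python3 -m crank '[[[0.4,-1,0],0],[[0.4,-1,0],0],[[0.4,-1,0],0],[[0.4,-1,0],0],[[0.4,-1,0],0],[[0.4,-1,0],0],[[0.4,-1,0],0],[[0.4,-1,0],0],[[0.4,-1,0],0],[[0.4,-1,0],0],[[0.1,-0.25,0],0],[[0,0,0],0]]' 0 10 >/dev/null
python3 -m crank '[[[0,0,0.9],0],[[0,0,0.9],0],[[0,0,0.9],0],[[0,0,0.7],0],[[0,0,0],0],[[0,0,0],0]]'  >/dev/null
python3 -c "
from h import *
st([.4415,.3085,.0585])
import cv2
im=vision.camera('side')[:,:,::-1];cv2.imwrite('pics/c5.png',cv2.resize(im[200:320,200:360],(800,600),interpolation=cv2.INTER_CUBIC))"
```

```text
t 19.73 yaw 36.82 pos [0.4404 0.3072 0.1096] j7 -1.55 F [ 0.6 -0.7  1. ] M [-0.039  0.079  0.005] w 0.0006 g 0.0 tilt [0.0009 0.0006]
d/30mm: [ 0.052 -0.012  1.702]
```

View pics/c5.png

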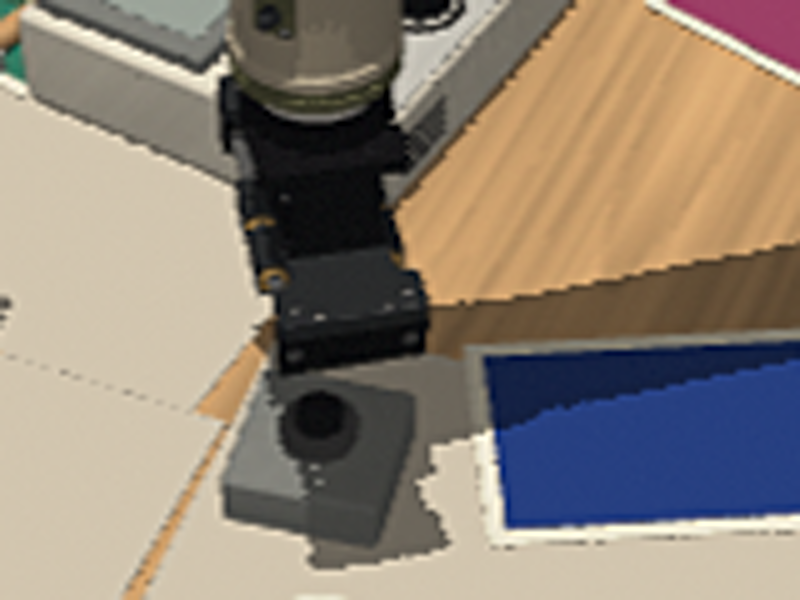

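Side crop: the button top is at about (318,412), right under the gripper, and the closed fingers are hidden behind the gripper's body. I'll lower and press while watching the force.

```bash
python3 -c "
from h import *
print(ray('side',200+318/5-.4,200+412/5-.4,.057))"
python3 -m crank '[[[0.05,0,0.7],0],[[0,0,0.7],0],[[0,0,0.15],0],[[0,0,0],0],[[0,0,0],0]]'  >/dev/null; python3 -c "
from h import *
st([.4415,.3085,.051])"
```

```text
[0.43956637 0.312109   0.057     ]
t 20.4 yaw 36.88 pos [0.4414 0.309  0.0631] j7 -1.53 F [ 0.6  0.2 -0. ] M [-0.078  0.123 -0.005] w 0.0004 g 0.0 tilt [0.0011 0.0012]
d/30mm: [-0.009  0.016  0.404]
```

```bash
S='from h import *;st()'
python3 -m crank '[[[0,0,0.2],0],[[0,0,0],0],[[0,0,0],0]]'  >/dev/null; python3 -c "$S"
python3 -m crank '[[[0,0,0.1],0],[[0,0,0],0],[[0,0,0],0]]'  >/dev/null; python3 -c "$S"
python3 -m crank '[[[0,0,0.1],0],[[0,0,0],0],[[0,0,0],0]]'  >/dev/null; python3 -c "$S"
```

```text
t 20.77 yaw 36.89 pos [0.4411 0.3089 0.0563] j7 -1.53 F [0.2 0.7 2.9] M [ 0.062 -0.013 -0.02 ] w 0.0006 g 1.0 tilt [0.0005 0.0005]
t 21.15 yaw 36.89 pos [0.441  0.3088 0.0532] j7 -1.53 F [1.  0.7 3.6] M [ 0.162 -0.073  0.032] w 0.0005 g 1.9 tilt [0.0004 0.0005]
t 21.52 yaw 36.88 pos [0.4411 0.3089 0.0512] j7 -1.52 F [-2.7 -2.4 18.8] M [-0.588  1.042  0.002] w 0.0003 g 8.9 tilt [0.0003 0.001 ]
```

The button bottomed out: the force jumped to 19 N at 5.8 mm of travel. I'll release it and retreat.

```bash

python3 -m crank '[[[0,0,-0.4],0],[[0,0,-0.9],0],[[0,0,-0.9],0],[[0,0,-0.9],0],[[0,0,-0.9],0],[[0,0,0],0],[[0,0,0],0]]'
python3 -c "
from h import *
import cv2
cv2.imwrite('pics/end.png',cv2.resize(vision.camera('side')[:,:,::-1],(800,600),interpolation=cv2.INTER_CUBIC))"
```

```text
time: 22.4
ee_pos: [0.4403, 0.3082, 0.1691]
eef_rot: [0.949, 0.316, -0.001, 0.0]
ft_force: [0.4, 0.0, -0.2]
width: 0.0006
grip_force: 0.0
```

View pics/end.png

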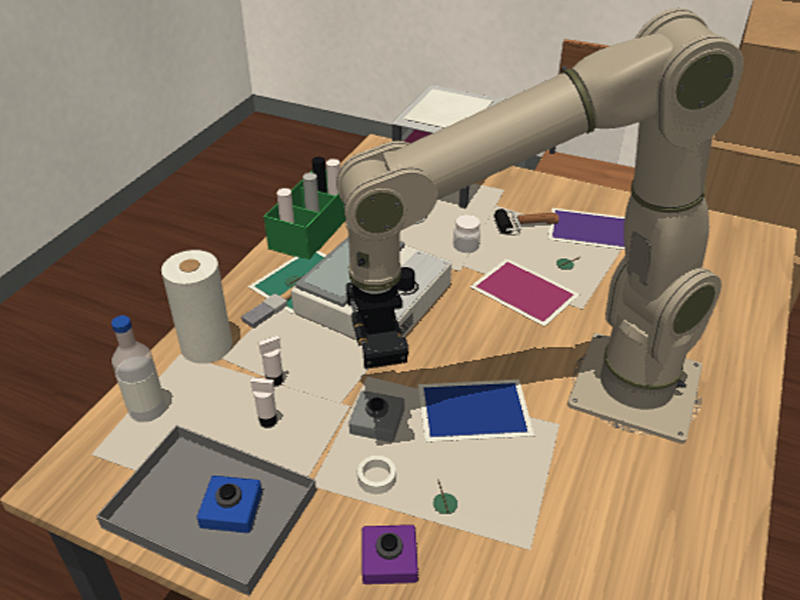

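The button is out again at (376,406), and everything in view stands where it was: tubes at (265,400) and (271,360), tape at (376,474), jar at (466,232). The tumbler is hidden behind the arm, but nothing went near it.

```bash
python3 -c "
from bench import r
print(r.close_job())"
```

```text
the job is handed in; nothing more can be done
None
```

The knob went anticlockwise to its stop (about 0.62 N m at most), then clockwise four clicks and was let go; the grey start box's button was then pressed fully and released, and the job was handed in at about 22 s.

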